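Snap the sample-chamber lid of the bench analyser shut

TASK

Close the sample chamber of the small bench analyser: swing its open lid down gently until it rests on its two catches and pause there a moment, then press on its round rubber pad until the lid snaps past the catches. Keep pressing firmly, with about 10 N (like the weight of a one-litre bottle), and finish while the fingers are still pressing on the pad; do not let go. Leave the mouse, the steel sample and the mug where they are.

Things in the scene. Friction and masses are not known exactly. Their poses are not given: they have to be found in the camera images.
- analyser: Fixed bench instrument, cream case with dark blue front strip, 240 mm deep (x) x 260 mm wide (y) x 110 mm high. Origin: centre of its underside, on the desk. Its x axis points from its front towards its rear, where the lid is hinged; the front roughly faces the robot. An open sample chamber in its top is covered by the lid.
- hinge_axis (a point): Point on the lid's hinge axis, half-way along it, at x = +85 mm, z = 125 mm in the analyser's frame. The hinge axis runs along the analyser's y. Does not move with the lid. Two steel hinge blocks flank it, up to 130 mm above the desk.
- lid: Flat grey lid, 150 mm (hinge to front) x 200 mm wide x 10 mm thick, about 0.2 kg, a short steel pin on each side edge. Origin: on the hinge axis. When it lies down its axes are the analyser's: it spans 15 to 165 mm in front of the hinge axis (its -x), its upper face 7 mm above the axis (+z). When open, its front edge is raised and its upper face looks up and to the rear.
- press_pad: Round black rubber pad fixed on the lid, 34 mm across, 2 mm proud of the lid's upper face, near the middle of its front edge. Origin: centre of its top face, at x = -135 mm, y = 0, z = +9 mm in the lid's frame; same axes as the lid. Moves with the lid. This is where the fingers must press at the end.
- lid_hinge (a joint): Lid angle in rad: 0 = lying on its two catches (a hard stop), growing as the lid opens, up to 1.3; starts 0.5 to 0.95. The hinge is stiff (0.3 N m friction): the lid stays where it is left, and about 1 to 3 N at the pad swings it. Reaching the stop faster than about 1 rad/s (0.13 m/s at the pad) is a slam.
- lid_snap (a joint): Straight travel of the lid towards the case, in m. 0: riding on the two sprung roller catches at its sides, 12 mm above the case. Pressing it there takes a force rising to about 14 N in the first 2 mm; past about 4 mm the catches give, the force drops to nearly nothing and the lid jumps to about 10 mm (snapped, it stays). Then a rubber seal resists: 10 N at 10.4 mm, 18 N at 12 mm, hard end at 12.5 mm.
- mouse: Grey computer mouse, 100 x 58 x 32 mm, loose on the desk at the analyser's right (its -y). Origin: centre of its underside. Not to be moved.
- sample: Steel sample cylinder, 38 mm across, 28 mm high, loose on the desk at the analyser's left (its +y). Origin: centre of its underside. Not to be moved.
- cup: White mug, 76 mm across, 85 mm high, loose on the desk at the analyser's left rear. Origin: centre of its underside. Not to be moved.

How it is judged:
By the outcome, as a careful person would: the job done as asked, in the order asked, and still so for the second after the job is handed in, while the arm keeps its last pose, push and grip.
It also fails if it takes over 45 s, if anything falls off the work surface, if the arm or the gripper's body presses on something with over 40 N, if the wrist force passes 120 N, or if a joint passes its speed limit or range.

ROBOT

A 6-joint arm with a two-finger parallel gripper is mounted at the origin on the work surface. World frame = base frame: x ahead of the robot, y to its left, z up, the work surface at z = 0. Lengths are in m, angles in rad, forces in N, time in s.
With the tool pointing down it reaches from about 0.375 to 0.9 m from the base axis. Payload 3.1 kg.
Tool frame: the origin (TCP) lies at the very end of the fingers, on their centre line; the grasp point (between the pads) lies 19 mm behind it; z points along the fingers, y is the line along which they close (so a half turn about z gives the same grasp; the last joint's range is limited). The gripper opens to 85 mm and grips with 20 to 120 N. Pads are 22 mm wide; open, the fingers measure 114 mm over their backs; the gripper's body (76 mm by 85 mm) begins 54 mm behind the grasp point. The pads swing forward as they close: fully open they stand 13 mm farther back than shut.
Start: joints at [0.96, 0.527, 1.433, -0, 1.181, -0.178], TCP at [0.262, 0.567, 0.231] pointing down, gripper open.
Joint ranges: [-3.08, 3.08], [-0.75, 2.2], [0.22, 2.44], [-1.43, 4.57], [0, 2.65], [-2.85, 2.85]. Speed limits (rad/s): [2.79, 2.79, 3.14, 3.14, 3.14, 3.14].

INTERFACE

Orientations are given as a unit quaternion [x, y, z, w].
In Python, from station import manip gives the robot as it stands.
- The arm moves only by the shell command python3 -m handwheel 'ROWS' [FORCE]. ROWS is JSON, a list of rows, each a list of 7 numbers: the shift along the world's x, y, z in mm, then the turn, a rotation vector about the world's x, y, z in degrees, then the opening, from 0 (shut) to 1 (fully open). A call has exactly 10 rows; each row shifts and turns the commanded pose from where the row before left it; what a row does not reach is not made up. A row lasts 1/8 s, in which the tool goes at most 62.5 mm and 10.7 degrees, less where a joint would pass 70% of its speed; a pose out of reach is approached as far as the arm can. A call is refused whole if a number of a shift passes 62.5 or a number of a turn 10.7, either way. A call with a gripper value outside its range is refused whole. The fingers move at their own pace and stop on an object; FORCE is the grip in N (left out, the last holds). Time passes only in rows, so rows that do not move let the fingers close, or fill a call up. It gives the time, the measured TCP pose, the force, the opening and the grip force at its end, in the units of the state.
- manip.sense(): the state, without advancing time (a new reading comes with each control period).
- manip.snapshot(name): name is "side" or "top" or "wrist"; returns the picture (400x640x3 uint8, red, green, blue); there is no depth.
- manip.get_calibration(name): a dict with "K" (3x3 intrinsics, pixels), "rvec" (rotation vector, rad) and "tvec" (3), from world to camera coordinates, as OpenCV has them. Camera axes: x right, y down, z forward; pixel columns grow to the right and rows downward; lengths in m; the calibration is good to about 2 mm. A picture is of the moment at which its call begins: read the wrist's pose just before it. get_calibration takes no time and is no camera call; for the wrist camera it gives the pose at the moment of the call.
- manip.sign_off(): hands the job in; it is judged then, once.
The state is a dict: "t": time; "q": joint angles; "qd": joint speeds; "tau": joint torques, N m; "tcp_pos": TCP position; "tool_rot": TCP orientation; "force": force on the tool from outside, world axes, zero at the start; "ft_torque": the same for the moment, N m; "finger_gap": opening from 0.0 (shut) to 1.0 (fully open); "gripper_force": force on a finger pad.
Only numpy, scipy, OpenCV 4.12 (cv2) and the standard library are available. Lean on these libraries where they do the work, as an engineer would, in place of code of your own. Each camera call takes 0.05 s, during which the arm holds its last target. There are 200 camera calls.

## Working session

There is one attempt and no reset: what is moved stays moved. The work goes in short steps, Python scripts to look and compute and a shell command to move; the robot and the scene stay as the last step left them, time stands still between calls to the robot, and variables do not carry over. Pictures are saved under pics/ and viewed, at most 10 in all, crops included, and the job is handed in when it is done.

```bash
mkdir -p pics; ls; python3 - <<'E'
from station import manip
import cv2,numpy as np
s=manip.sense();print({k:np.round(v,3) for k,v in s.items()})
for n in("side","top"):
    im=manip.snapshot(n);cv2.imwrite(f"pics/{n}0.png",im[:,:,::-1])
    c=manip.get_calibration(n);np.savez(f"{n}.npz",**c);print(n,c)
E
```

```text
pics
{'t': np.float64(0.0), 'q': array([ 0.959,  0.528,  1.434, -0.   ,  1.181, -0.178]), 'qd': array([-0.001, -0.   ,  0.001,  0.   ,  0.001,  0.001]), 'tau': array([ 1.0000e-03, -4.4235e+01, -1.7803e+01, -0.0000e+00,  8.0000e-03,
        0.0000e+00]), 'tcp_pos': array([0.262, 0.567, 0.23 ]), 'tool_rot': array([ 0.215,  0.977, -0.001, -0.   ]), 'force': array([-0.172, -0.411, -0.65 ]), 'ft_torque': array([-0.028,  0.021,  0.008]), 'gripper_force': np.float64(0.0), 'finger_gap': np.float64(1.001)}
side {'K': array([[477.37811234,   0.        , 316.88332281],
       [  0.        , 477.37811234, 198.90857203],
       [  0.        ,   0.        ,   1.        ]]), 'rvec': array([ 2.12604136, -0.99441696,  0.41588832]), 'tvec': array([-0.33849225,  0.41133242,  0.73567761])}
top {'K': array([[369.61073624,   0.        , 317.06461112],
       [  0.        , 369.61073624, 197.46750945],
       [  0.        ,   0.        ,   1.        ]]), 'rvec': array([ 2.10825632, -2.15115118,  0.21302883]), 'tvec': array([0.08799395, 0.59004967, 1.03333132])}
```

View pics/side0.png

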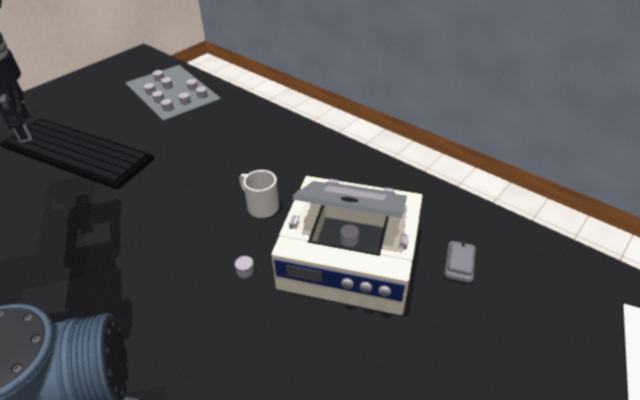

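View pics/top0.png

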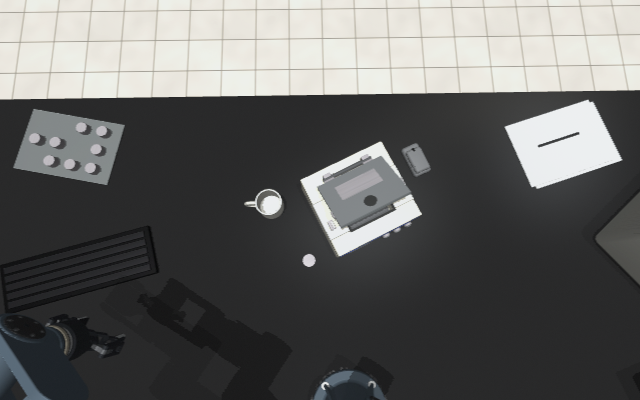

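The top view shows the case with corners near (301,180), (381,142), (422,214) and (338,256), and the pad near (371,200). The side view shows the lid about half open, with the front strip facing the robot. I'll enlarge both views to get better pixel positions.

```bash
python3 - <<'E'
import cv2,numpy as np
a=cv2.imread("pics/side0.png")[165:315,265:435];b=cv2.imread("pics/top0.png")[130:265,290:440]
r=lambda i,s:cv2.resize(i,None,fx=s,fy=s,interpolation=cv2.INTER_CUBIC)
o=np.zeros((600,800,3),np.uint8)
A=r(a,2.35)[:, :399];B=r(b,2.66)[:, :399]
o[:A.shape[0],:A.shape[1]]=A;o[:B.shape[0],400:400+B.shape[1]]=B
cv2.imwrite("pics/c.png",o[:370])
E
```

```text
(no output)
```

View pics/c.png

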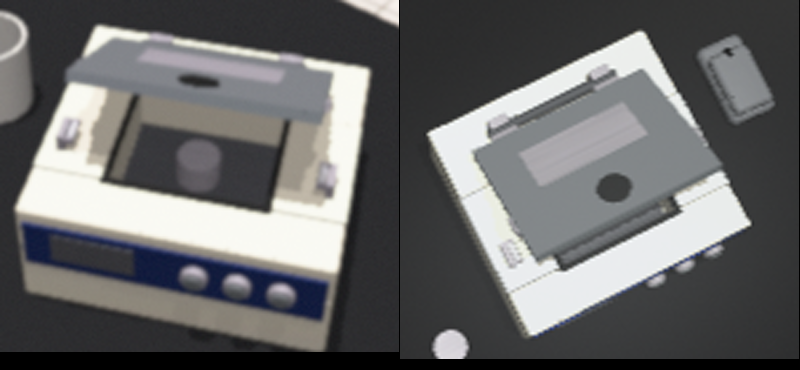

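```bash
cat >fit.py <<'E'
import numpy as np,cv2
from scipy.optimize import least_squares
C={n:dict(np.load(n+".npz")) for n in("side","top")}
T=lambda u,v:(290+(u-400)/2.66,130+v/2.66)
S=lambda u,v:(265+u/2.35,165+v/2.35)
def case(p,q): # analyser->world
    c,s=np.cos(p[2]),np.sin(p[2]);return np.array([p[0]+c*q[0]-s*q[1],p[1]+s*q[0]+c*q[1],q[2]])
def lid(p,q,th=None,sn=0):
    th=p[3] if th is None else th;c,s=np.cos(th),np.sin(th)
    return case(p,[.085+c*q[0]+s*q[2],q[1],.125-s*q[0]+c*q[2]-sn])
if __name__=="__main__":
    L=[("top",case,(.12,.13,.11),T(430,133)),("top",case,(.12,-.13,.11),T(641,31)),("top",case,(-.12,-.13,.11),T(749,224)),("top",case,(-.12,.13,.11),T(527,335)),
    ("top",lid,(-.135,0,.009),T(614,187)),("top",lid,(-.165,.1,.007),T(540,258)),("top",lid,(-.165,-.1,.007),T(721,162)),
    ("side",case,(.12,.13,.11),S(97,26)),("side",case,(.12,-.13,.11),S(370,68)),("side",case,(-.12,-.13,.11),S(345,238)),("side",case,(-.12,.13,.11),S(22,208)),
    ("side",lid,(-.135,0,.009),S(199,81)),("side",lid,(-.165,.1,.007),S(70,73))]
    def res(p):
        return np.array([cv2.projectPoints(f(p,q),C[n]["rvec"],C[n]["tvec"],C[n]["K"],None)[0].ravel()-uv for n,f,q,uv in L])
    r=least_squares(lambda p:res(p).ravel(),[.6,0,-.4,.6],loss="soft_l1")
    p=r.x;np.save("p.npy",p);print(p.round(4));print(res(p).round(1).tolist())
    for th in(p[3],.3,.1,0):print(round(th,3),"pad",lid(p,(-.135,0,.009),th).round(4))
    print("closing radial normal dir", (lid(p,(0,0,1),p[3])-lid(p,(0,0,0),p[3])).round(3))
E
python3 fit.py
```

```text
[ 0.5828 -0.0457  0.4532  0.4866]
[[-1.2, -0.5], [0.1, -2.1], [1.3, -1.2], [2.1, 0.3], [0.4, -0.2], [-1.0, -0.1], [0.6, 0.1], [-0.4, -1.0], [0.4, -1.4], [-1.0, 13.2], [-2.0, 0.3], [0.9, 0.1], [-0.5, 0.0]]
0.487 pad [ 0.5557 -0.0589  0.1961]
0.3 pad [ 0.5456 -0.0638  0.1735]
0.1 pad [ 0.5392 -0.0669  0.1474]
0 pad [ 0.5378 -0.0676  0.134 ]
closing radial normal dir [0.42  0.205 0.884]
```

The fit agrees to about 2 px, apart from one corner I picked wrongly. The lid is at about 0.49 rad and the pad is near (0.556, -0.059, 0.196). I'll approach above it with the fingers shut.

```bash
python3 -m handwheel '[[20,-40,8,0,0,0,0],[25,-52,8,0,0,0,0],[25,-52,8,0,0,0,0],[25,-52,8,0,0,0,0],[25,-52,8,0,0,0,0],[25,-52,8,0,0,0,0],[25,-52,8,0,0,0,0],[25,-52,0,0,0,0,0],[25,-52,0,0,0,0,0],[25,-52,0,0,0,0,0]]' 20
```

```text
t: 1.35
tcp_pos: [0.5074, 0.0576, 0.2871]
tool_rot: [0.215, 0.977, 0.0, -0.0]
force: [0.3, 0.5, -0.5]
finger_gap: 0.001
gripper_force: 0.0
```

```bash
python3 -m handwheel '[[16,-39,0,0,0,0,0],[16,-39,0,0,0,0,0],[16,-38,0,0,0,0,0],[0,0,-20,0,0,0,0],[0,0,-15,0,0,0,0],[0,0,-10,0,0,0,0],[0,0,0,0,0,0,0],[0,0,0,0,0,0,0],[0,0,0,0,0,0,0],[0,0,0,0,0,0,0]]'
python3 - <<'E'
from station import manip
import cv2,numpy as np
c=manip.get_calibration("wrist");np.savez("wrist.npz",**c)
w=manip.snapshot("wrist");s=manip.snapshot("side")
from fit import *
p=np.load("p.npy");t=manip.sense()["tcp_pos"];print(t)
P=lambda q:cv2.projectPoints(np.array(q,float),c["rvec"],c["tvec"],c["K"],None)[0].ravel()
print("pad pred",P(lid(p,(-.135,0,.009))),"tcp",P(t))
o=np.zeros((600,800,3),np.uint8);o[:400,:640]=w[:,:,::-1]
o[400:,:340]=cv2.resize(s[185:285,265:435,::-1],(340,200));cv2.imwrite("pics/w1.png",o)
E
```

```text
t: 2.6
tcp_pos: [0.5553, -0.0566, 0.2428]
tool_rot: [0.215, 0.977, -0.0, 0.001]
force: [0.0, -0.1, -0.3]
finger_gap: 0.002
gripper_force: 0.0
[ 0.55523001 -0.05662226  0.2426414 ]
pad pred [307.74596691 225.50985294] tcp [309.8970561  254.28501546]
```

View pics/w1.png

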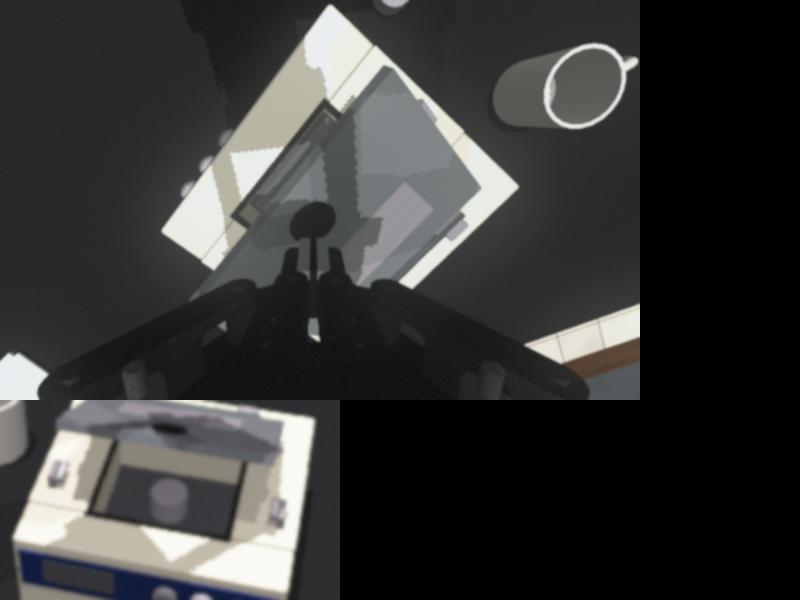

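The wrist view shows the pad at about (313,221), against a predicted (308,225), so the fit is off by only a few mm. I'll refine it with this point and plan the arc.

```bash
python3 - <<'E'
from fit import *
p=np.load("p.npy");c=np.load("wrist.npz")
R=cv2.Rodrigues(c["rvec"])[0];o=-R.T@c["tvec"]
d=R.T@np.linalg.solve(c["K"],[313,221,1])
for z in(.19,.196,.202):print(z,(o+d*(z-o[2])/d[2]).round(4))
h=case(p,[.085,0,.125])
print("cam",o.round(3))
for th in(p[3],.4,.3,.2,.1,.05,0):print(round(th,3),lid(p,(-.135,0,.009),th).round(4))
E
```

```text
0.19 [ 0.5562 -0.0552  0.19  ]
0.196 [ 0.5543 -0.0543  0.196 ]
0.202 [ 0.5523 -0.0534  0.202 ]
cam [ 0.492 -0.026  0.386]
0.487 [ 0.5557 -0.0589  0.1961]
0.4 [ 0.5505 -0.0614  0.1859]
0.3 [ 0.5456 -0.0638  0.1735]
0.2 [ 0.5418 -0.0657  0.1606]
0.1 [ 0.5392 -0.0669  0.1474]
0.05 [ 0.5384 -0.0673  0.1407]
0 [ 0.5378 -0.0676  0.134 ]
```

```bash
python3 -m handwheel '[[0,0,-9,0,0,0,0],[0,0,-9,0,0,0,0],[0,0,-8,0,0,0,0],[0,0,-4,0,0,0,0],[0,0,-3,0,0,0,0],[0,0,-2,0,0,0,0],[0,0,-2,0,0,0,0],[0,0,-2,0,0,0,0],[0,0,-2,0,0,0,0],[0,0,0,0,0,0,0]]'
```

```text
t: 3.95
tcp_pos: [0.5551, -0.0567, 0.2013]
tool_rot: [0.215, 0.977, -0.0, 0.0]
force: [-0.3, 0.2, 0.8]
finger_gap: 0.001
gripper_force: 0.2
```

```bash
python3 -m handwheel '[[-1,-0.5,-2,0,0,0,0],[-1,-0.5,-2,0,0,0,0],[-1,-0.5,-2,0,0,0,0],[-1,-0.5,-2,0,0,0,0],[-1,-0.5,-2,0,0,0,0],[-1,-0.5,-2.4,0,0,0,0],[-1,-0.5,-2.4,0,0,0,0],[-1,-0.5,-2.4,0,0,0,0],[-1,-0.5,-2.4,0,0,0,0],[0,0,0,0,0,0,0]]'
```

```text
t: 5.2
tcp_pos: [0.5458, -0.061, 0.1813]
tool_rot: [0.215, 0.977, 0.0, -0.0]
force: [-0.4, 0.2, 0.1]
finger_gap: -0.002
gripper_force: 0.0
```

```bash
cat >look.py <<'E'
import sys,cv2,numpy as np
from station import manip
w=manip.snapshot("wrist");s=manip.snapshot("side")
o=np.zeros((540,800,3),np.uint8);o[:300,:400]=w[100:400,120:520,::-1]
o[:300,400:]=cv2.resize(s[165:315,250:450,::-1],(400,300),interpolation=cv2.INTER_CUBIC)
cv2.imwrite(sys.argv[1],o[:300])
E
python3 look.py pics/w2.png
```

```text
(no output)
```

View pics/w2.png

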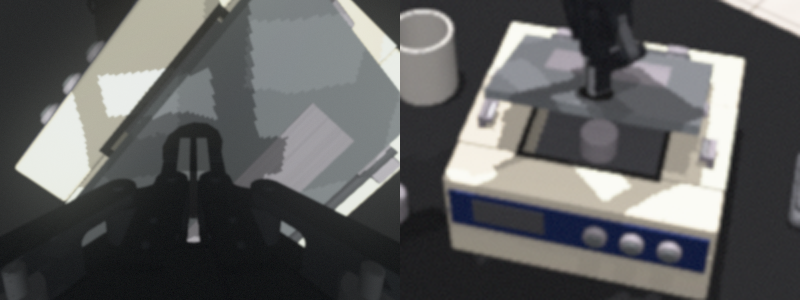

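The lid has followed down and the fingers are centred on the pad. I'll continue along the arc.

```bash
python3 -m handwheel '[[-1,-0.5,-2.5,0,0,0,0],[-1,-0.5,-3,0,0,0,0],[-1,-0.5,-3,0,0,0,0],[-0.8,-0.5,-3,0,0,0,0],[-0.8,-0.4,-3,0,0,0,0],[-0.8,-0.3,-3,0,0,0,0],[-0.7,-0.3,-3,0,0,0,0],[-0.6,-0.3,-3,0,0,0,0],[-0.5,-0.3,-3,0,0,0,0],[-0.4,-0.2,-2.5,0,0,0,0]]'
```

```text
t: 6.55
tcp_pos: [0.5382, -0.0649, 0.1524]
tool_rot: [0.215, 0.977, -0.0, -0.0]
force: [-0.2, -0.1, 1.8]
finger_gap: -0.001
gripper_force: 0.7
```

```bash
python3 -m handwheel '[[-0.3,-0.2,-2,0,0,0,0],[-0.3,-0.2,-2,0,0,0,0],[-0.2,-0.1,-2,0,0,0,0],[-0.2,-0.1,-1.5,0,0,0,0],[-0.2,-0.1,-1.5,0,0,0,0],[-0.1,0,-1.2,0,0,0,0],[0,0,-1,0,0,0,0],[0,0,-1,0,0,0,0],[0,0,-1,0,0,0,0],[0,0,0,0,0,0,0]]'
```

```text
t: 7.8
tcp_pos: [0.5373, -0.0656, 0.1394]
tool_rot: [0.215, 0.977, 0.0, 0.0]
force: [-0.3, 0.2, 0.3]
finger_gap: -0.001
gripper_force: 0.1
```

```bash
python3 look.py pics/w3.png
```

```text
(no output)
```

View pics/w3.png

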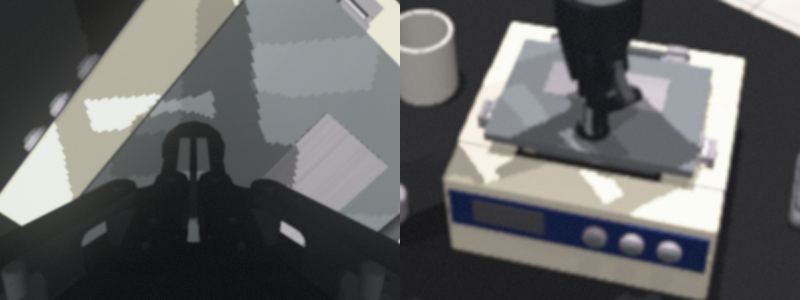

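The lid is nearly down, with the fingers in the middle of the pad. I'll creep down to the catches.

```bash
python3 -m handwheel '[[0,0,-0.6,0,0,0,0],[0,0,-0.6,0,0,0,0],[0,0,-0.6,0,0,0,0],[0,0,-0.6,0,0,0,0],[0,0,-0.6,0,0,0,0],[0,0,-0.6,0,0,0,0],[0,0,-0.4,0,0,0,0],[0,0,0,0,0,0,0],[0,0,0,0,0,0,0],[0,0,0,0,0,0,0]]'
```

```text
t: 9.15
tcp_pos: [0.5372, -0.0656, 0.1355]
tool_rot: [0.215, 0.977, 0.0, -0.0]
force: [0.4, -0.7, 0.3]
finger_gap: 0.001
gripper_force: 0.2
```

```bash
python3 -m handwheel '[[0,0,-0.5,0,0,0,0],[0,0,-0.5,0,0,0,0],[0,0,-0.3,0,0,0,0],[0,0,-0.2,0,0,0,0],[0,0,-0.2,0,0,0,0],[0,0,0,0,0,0,0],[0,0,0,0,0,0,0],[0,0,0,0,0,0,0],[0,0,0,0,0,0,0],[0,0,0,0,0,0,0]]'
```

```text
t: 10.4
tcp_pos: [0.5372, -0.0656, 0.1339]
tool_rot: [0.215, 0.977, -0.0, -0.0]
force: [-1.9, 0.0, 5.0]
finger_gap: 0.002
gripper_force: 2.3
```

5 N on the pad at z≈0.134, as predicted, so the lid is resting on its catches. I'll pause a little longer, then press through.

```bash
python3 -m handwheel '[[0,0,0.3,0,0,0,0],[0,0,0,0,0,0,0],[0,0,0,0,0,0,0],[0,0,0,0,0,0,0],[0,0,0,0,0,0,0],[0,0,-1.3,0,0,0,0],[0,0,-1.5,0,0,0,0],[0,0,-1.5,0,0,0,0],[0,0,-1.5,0,0,0,0],[0,0,-1.5,0,0,0,0]]'
```

```text
t: 11.65
tcp_pos: [0.5372, -0.0656, 0.1276]
tool_rot: [0.215, 0.977, -0.0, 0.0]
force: [-1.1, 0.5, 2.8]
finger_gap: -0.003
gripper_force: 1.2
```

```bash
python3 -m handwheel '[[0,0,-0.7,0,0,0,0],[0,0,-0.6,0,0,0,0],[0,0,-0.5,0,0,0,0],[0,0,-0.4,0,0,0,0],[0,0,-0.2,0,0,0,0],[0,0,0,0,0,0,0],[0,0,0,0,0,0,0],[0,0,0,0,0,0,0],[0,0,0,0,0,0,0],[0,0,0,0,0,0,0]]'
```

```text
t: 12.9
tcp_pos: [0.5372, -0.0656, 0.1244]
tool_rot: [0.215, 0.977, 0.0, 0.0]
force: [0.1, 0.3, 0.6]
finger_gap: 0.001
gripper_force: 0.0
```

```bash
python3 -m handwheel '[[0,0,-0.2,0,0,0,0],[0,0,-0.2,0,0,0,0],[0,0,-0.2,0,0,0,0],[0,0,0,0,0,0,0],[0,0,0,0,0,0,0],[0,0,0,0,0,0,0],[0,0,0,0,0,0,0],[0,0,0,0,0,0,0],[0,0,0,0,0,0,0],[0,0,0,0,0,0,0]]'
```

```text
t: 14.15
tcp_pos: [0.5372, -0.0656, 0.1241]
tool_rot: [0.215, 0.977, -0.0, 0.0]
force: [-1.0, 0.1, 5.1]
finger_gap: -0.001
gripper_force: 2.7
```

```bash
python3 -m handwheel '[[0,0,-0.2,0,0,0,0],[0,0,-0.2,0,0,0,0],[0,0,-0.2,0,0,0,0],[0,0,0,0,0,0,0],[0,0,0,0,0,0,0],[0,0,0,0,0,0,0],[0,0,0,0,0,0,0],[0,0,0,0,0,0,0],[0,0,0,0,0,0,0],[0,0,0,0,0,0,0]]'; python3 look.py pics/w4.png; python3 -c "
from station import manip
for i in range(4):
    manip.snapshot('top');print(manip.sense()['force'])"
```

```text
t: 15.4
tcp_pos: [0.5372, -0.0656, 0.1239]
tool_rot: [0.215, 0.977, -0.0, 0.0]
force: [-1.2, 0.4, 7.6]
finger_gap: -0.001
gripper_force: 4.0
[-1.61674928  0.63117454  6.56060252]
[-2.79688186  1.12234385  8.31261872]
[-2.60951758  0.67554759  7.52661832]
[-2.15838425  0.3496457   8.05024572]
```

View pics/w4.png

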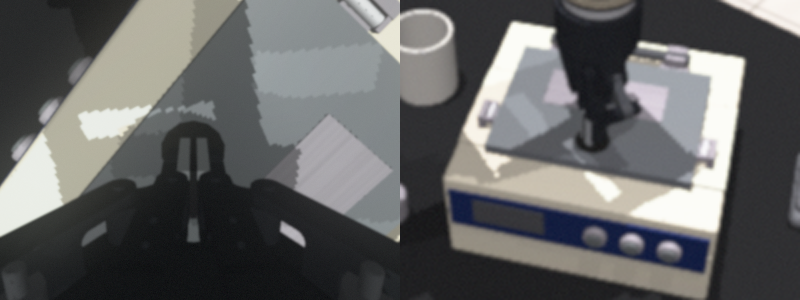

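The lid sits flat on the case, snapped, with the fingers on the pad at about 8 N. One more small press.

```bash
python3 -m handwheel '[[0,0,-0.2,0,0,0,0],[0,0,-0.2,0,0,0,0],[0,0,-0.1,0,0,0,0],[0,0,0,0,0,0,0],[0,0,0,0,0,0,0],[0,0,0,0,0,0,0],[0,0,0,0,0,0,0],[0,0,0,0,0,0,0],[0,0,0,0,0,0,0],[0,0,0,0,0,0,0]]'; python3 -c "
from station import manip
for i in range(8):
    manip.snapshot('top');print(manip.sense()['force'].round(1))"
```

```text
t: 16.95
tcp_pos: [0.5373, -0.0657, 0.1236]
tool_rot: [0.215, 0.977, -0.0, 0.0]
force: [-0.7, -0.3, 10.1]
finger_gap: -0.001
gripper_force: 4.7
[-1.3  1.   9. ]
[-3.4  1.   9.5]
[-2.5  0.3  9.8]
[-2.6 -0.1  9.1]
[-2.1  0.9  9.1]
[-2.1 -0.1  8.6]
[-2.2  0.2  9. ]
[-2.8  0.7  8.9]
```

```bash
python3 -m handwheel '[[0,0,-0.2,0,0,0,0],[0,0,0,0,0,0,0],[0,0,0,0,0,0,0],[0,0,0,0,0,0,0],[0,0,0,0,0,0,0],[0,0,0,0,0,0,0],[0,0,0,0,0,0,0],[0,0,0,0,0,0,0],[0,0,0,0,0,0,0],[0,0,0,0,0,0,0]]'; python3 -c "
from station import manip
f=[]
for i in range(6):
    manip.snapshot('top');f.append(manip.sense()['force'][2])
m=sum(f)/6;print(m)
if 9<m<12: print(manip.sign_off())"
```

```text
t: 18.6
tcp_pos: [0.5372, -0.0657, 0.1235]
tool_rot: [0.215, 0.977, -0.0, 0.0]
force: [-2.1, 0.5, 10.1]
finger_gap: -0.002
gripper_force: 5.0
9.973724032278538
the job is handed in; nothing more can be done
None
```

The lid was lowered gently onto its catches, paused there, then snapped shut; I handed the job in with the fingers still pressing the pad at about 10 N, after about 19 s and without going near the mouse, sample or mug.

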